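# Long marker into the crowded desk tidy

## Robot

A 7-joint arm with a two-finger parallel gripper is mounted at the origin on a cart in front of the work surface, level with it; the furniture and walls round the work are solid. World frame = base frame: x ahead of the robot, y to its left, z up, the work surface at z = 0. Lengths are in m, angles in rad, forces in N, time in s.
With the tool pointing down it reaches from about 0.425 to 0.925 m from the base axis. Payload 6.8 kg.
Tool frame: the origin (TCP) lies at the very end of the fingers, on their centre line; the grasp point (between the pads) lies 19 mm behind it; z points along the fingers, x is the direction in which the jaws open and shut, and the axes are right-handed (so a half turn about z gives the same grasp; the last joint's range is limited). The gripper opens to 85 mm and grips with 20 to 120 N. Pads are 22 mm wide; open, the fingers measure 114 mm over their backs; the gripper's body (76 mm by 85 mm) begins 54 mm behind the grasp point. The pads swing forward as they close: fully open they stand 13 mm farther back than shut.
Start: joints at [-1.423, 0.477, 0.022, 1.555, -0.011, 1.109, -0.083], TCP at [0.171, 0.653, 0.231] pointing down, gripper open.
Joint ranges: [-2.96, 2.96], [-0.34, 2.1], [-1.41, 1.46], [0.24, 2.44], [-1.37, 4.51], [0.17, 1.92], [-2.96, 2.96]. Speed limits (rad/s): [2.39, 2.39, 3.14, 3.14, 3.14, 3.14, 3.14].

## Interface

Orientations are given as a unit quaternion [w, x, y, z].
In Python, from station import get_obs, read_camera, calibration, hand_in, recognise, outline_of, place_of gives the robot as it stands.
- The arm moves only by the tool move_arm, never from a script. Its argument "steps" is a list of rows, each an object with "fingers": the finger opening in mm, from 0 to 85.4; "translation": the shift along the world's x, y, z in mm, a list of three; "turn": the turn about the world's z in rad. In form: [{"fingers": fingers, "translation": [dx, dy, dz], "turn": turn}, ...]. A call has 1 to 10 rows; each row shifts and turns the commanded pose from where the row before left it; what a row does not reach is not made up. A row lasts 1/8 s, in which the tool goes at most 62.5 mm and 10.7 degrees, less where a joint would pass 70% of its speed; a pose out of reach is approached as far as the arm can. A call with a gripper value outside its range is refused whole. The fingers move at their own pace and stop on an object; "newtons" is the grip in N (left out, the last holds). Time passes only in rows, so rows that do not move let the fingers close. It gives the time, the measured TCP pose, the force and the opening at its end, in the units of the state.
- get_obs(): the state, without advancing time (a new reading comes with each control period).
- read_camera(name): name is "scene" or "top" or "wrist"; returns the picture (480x640x3 uint8, blue, green, red); there is no depth.
- calibration(name): a dict with "camera_matrix" (3x3 intrinsics, pixels), "rvec" (rotation vector, rad) and "tvec" (3), from world to camera coordinates, as OpenCV has them. Camera axes: x right, y down, z forward; pixel columns grow to the right and rows downward; lengths in m; the calibration is good to about 2 mm. A picture is of the moment at which its call begins: read the wrist's pose just before it. calibration takes no time and is no camera call; for the wrist camera it gives the pose at the moment of the call.
- hand_in(): hands the job in, once; it reports no verdict.
Trained networks look in the newest picture that a camera, given by its name, has taken for a name from the list of things; names that differ only in an ending like _2 or _b are one class to them, and where a whole thing is asked for, a point or a joint stands for the part that bears it (a point fixed in the world has none). Each returns a list of dicts, best first, with "conf" (0 to 1); they miss things now and then, are a little off and sometimes report something else, mostly with a low value. They report only what shows in the picture. A call takes as long as a camera call. They do not tell look-alikes from the thing itself.
- recognise(camera, name): "xy" ([column, row] in pixels, amid what is visible of it).
- outline_of(camera, name): "mask" (480x640 bool, what is visible of it) and "xy" ([column, row] in pixels, amid what is visible of it).
- place_of(camera, name): "xy" ([column, row] in pixels: a listed point, or the origin of a listed thing).
The state is a dict: "t": time; "q": joint angles; "joint_vel": joint speeds; "joint_torque": joint torques, N m; "eef_pos": TCP position; "tool_rot": TCP orientation; "contact_force": force on the tool from outside, world axes, zero at the start; "torque": the same for the moment, N m; "gripper_width": opening from 0.0 (shut) to 1.0 (fully open).
Only numpy, scipy, OpenCV 4.12 (cv2) and the standard library are available. Lean on these libraries where they do the work, as an engineer would, in place of code of your own. Each camera call takes 0.05 s, during which the arm holds its last target.

## Task

Two markers stand in the wooden pen block; put the longer one away in the full desk tidy. Lift it straight out and lower it, tapered end down, into the tidy's tall slot between the two glue sticks, gently nudging them apart, and keep hold of it until it reaches the bottom of the slot. Then let go: marker and both glue sticks must be left standing in the slot, the marker in the middle.

Things in the scene. Friction and masses are not known exactly. Their poses are not given: they have to be found in the camera images.
- long_marker: Long marker, 150 mm, 22 mm thick, 30 g, upright in one of two holes (60 mm apart) of a fixed dark wooden block 62 mm high; a short marker (100 mm, leave it) is in the other hole. Either may be in either. Origin: centre of its lower end, 14 mm above the desk at first; z up along it, y along the row of holes. Lowest 48 mm in the hole; lowest 12 mm taper to an 8 mm tip. Grip it in the top 40 mm.
- tidy: Grey plastic desk tidy, fixed. Tall slot, open on top: inside 31 mm along x, 86 mm along y, walls 4 mm, rim 60 mm and floor 6 mm above the desk. Origin: on the desk under the slot's centre; z up; x away from the robot, to a low tray with a charger. Two glue sticks stand in the slot, 15 to 20 mm apart: less than the marker's thickness. With all three in, about 10 mm stay free along y.
- glue_left: Glue stick standing loose in the slot at its +y end: round, 27 mm in diameter, 92 mm high (top 98 mm above the desk), about 34 g. Origin: centre of its underside; z up along it. It slides or leans aside when the marker's taper is pushed in beside it.
- glue_right: The same kind of glue stick, standing at the -y end of the slot; origin and size as the other. The marker goes midway between the two.
Mind the look-alikes: they are no part of the job. What is shaped like the long_marker but green or purple is not meant. What is shaped like the glue_right but turquoise is not meant.

How it is judged:
By the outcome, as a careful person would: the job done as asked, in the order asked, and still so for the second after the job is handed in, with the robot touching nothing.
It also fails if it takes over 40 s, if anything falls off the work surface, if the arm or the gripper's body presses on something with over 40 N, if the wrist force passes 120 N, or if a joint passes its speed limit or range.

## Working session

There is one attempt and no reset: what is moved stays moved. The work goes in short steps, Python scripts to look and compute and a tool call to move; the robot and the scene stay as the last step left them, time stands still between calls to the robot, and variables do not carry over. Pictures are saved under pics/ and viewed, and the job is handed in when it is done.

Besides the shell and the picture viewer there is one more tool, called as name([rows], argument=value, ...), one row to a line, values as JSON. move_arm: Moves the arm, as the interface text tells. Its arguments: {"type":"object","properties":{"steps":{"type":"array"},"newtons":{"type":"number"}},"required":["steps"]}

```bash
mkdir -p pics; ls; python3 - <<'E'
from station import *
import cv2,json
o=get_obs();print(o)
for c in ["scene","top","wrist"]:
    cv2.imwrite(f"pics/{c}0.png",read_camera(c)); 
    k=calibration(c);print(c,k)
    for n in ["long_marker","glue_left","glue_right","tidy"]:
        print(c,n,[(round(d['conf'],2),[round(float(v),1) for v in d['xy']]) for d in place_of(c,n)])
E
```

```text
pics
{'t': 0.0, 'q': array([-1.42312549,  0.47781364,  0.02235124,  1.55645884, -0.01150739,
        1.10932983, -0.08312417]), 'joint_vel': array([ 0.00139018, -0.00023504, -0.00064726,  0.00068485,  0.0022278 ,
        0.0004237 , -0.00019979]), 'joint_torque': array([-4.50796433e-04, -5.96455586e+01,  1.60763439e+00, -2.81189060e+01,
        1.24753907e-02,  9.52688337e-03,  3.06580012e-05]), 'eef_pos': array([0.17063606, 0.65244842, 0.23031376]), 'tool_rot': array([ 6.28522988e-04,  7.91519353e-01,  6.11143378e-01, -6.99877067e-04]), 'contact_force': array([-0.63113826,  0.15070773,  0.61988591]), 'torque': array([-0.00150417,  0.02823829,  0.03318143]), 'gripper_width': 1.0011402859415819}
scene {'camera_matrix': array([[605.96356693,   0.        , 316.90890052],
       [  0.        , 605.96356693, 242.14490754],
       [  0.        ,   0.        ,   1.        ]]), 'rvec': array([ 0.65023838, -2.39703449,  1.39372009]), 'tvec': array([0.35913763, 0.22678222, 0.67754839])}
scene long_marker [(0.57, [283.5, 264.6])]
scene glue_left []
scene glue_right [(0.84, [402.9, 241.3])]
scen
[... 235 characters left out ...]
, -2.16222176,  0.13927448]), 'tvec': array([-0.11960972,  0.51649219,  0.85970902])}
top long_marker [(0.84, [203.7, 256.9]), (0.77, [319.3, 212.7]), (0.62, [287.6, 216.2])]
top glue_left [(0.79, [390.9, 250.4])]
top glue_right [(0.88, [420.6, 250.5]), (0.78, [418.6, 291.4])]
top tidy [(0.87, [404.7, 250.4]), (0.33, [389.3, 248.7])]
wrist {'camera_matrix': array([[382.70309571,   0.        , 327.654647  ],
       [  0.        , 382.70309571, 239.60085735],
       [  0.        ,   0.        ,   1.        ]]), 'rvec': array([-2.29720594, -1.77254949, -0.25884586]), 'tvec': array([-0.673751  , -0.0375935 ,  0.37895026])}
wrist long_marker []
wrist glue_left []
wrist glue_right []
wrist tidy []
```

View pics/scene0.png

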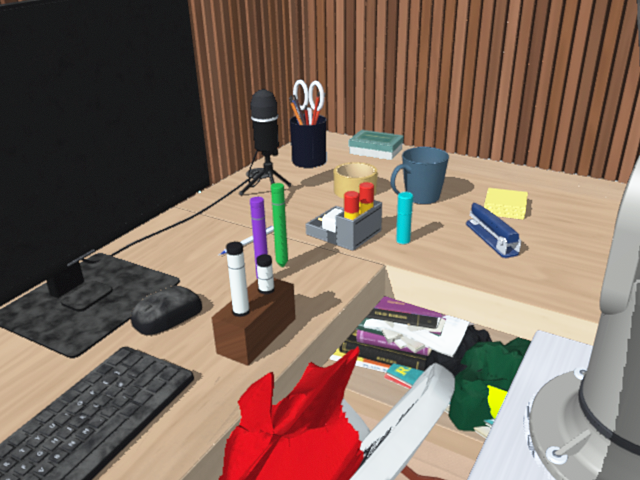

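View pics/top0.png

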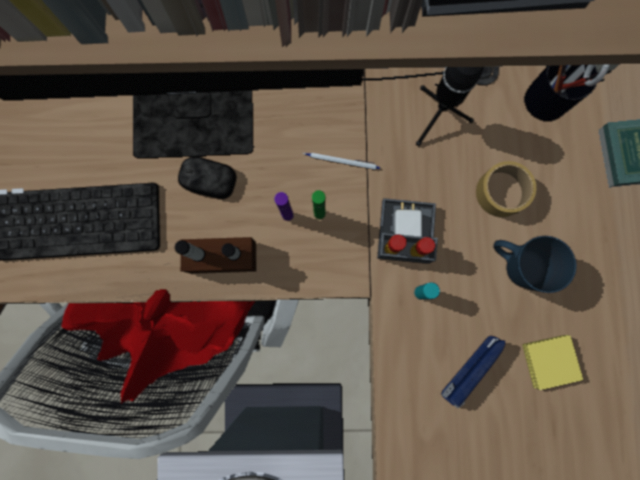

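View pics/wrist0.png

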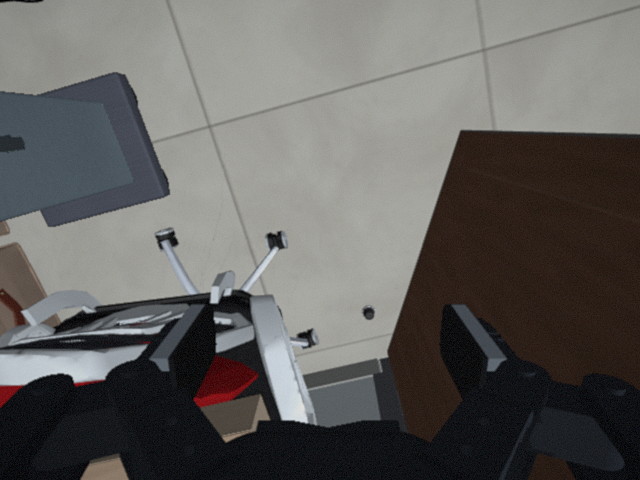

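The long white marker is at scene (238,280) / top (188,250). The short one is at scene (265,272) / top (231,252). The tidy is at top (407,247) with red-capped glue sticks at (397,243) and (426,247). Look-alikes are purple at top (284,205), green at (319,204) and turquoise at (427,291).

```bash
cat > h.py <<'E'
import numpy as np,cv2
from station import *
def cam(c):
    k=calibration(c);R=cv2.Rodrigues(k['rvec'])[0];return k['camera_matrix'],R,np.array(k['tvec']).ravel(),k
def ray(c,uv,z):
    K,R,t,_=cam(c);C=-R.T@t;d=R.T@np.linalg.solve(K,np.array([uv[0],uv[1],1.]));return C+d*(z-C[2])/d[2]
def proj(c,P):
    K,R,t,k=cam(c);return cv2.projectPoints(np.float64(P).reshape(-1,3),k['rvec'],k['tvec'],K,None)[0].reshape(-1,2)
def crop(im,c,x0,y0,x1,y1,s,name):
    cv2.imwrite(name,cv2.resize(im[y0:y1,x0:x1],None,fx=s,fy=s,interpolation=cv2.INTER_CUBIC))
E
python3 - <<'E'
from h import *
np.set_printoptions(precision=4,suppress=True)
a=read_camera("top");b=read_camera("scene")
crop(a,0,160,180,460,310,2.6,"pics/t1.png")
crop(b,0,190,160,430,370,2.8,"pics/s1.png")
for c in("top","scene"):
    K,R,t,_=cam(c);print(c,'campos',-R.T@t)
for c in("top","scene"):
  for n,z in[("long_marker",.014),("glue_left",.006),("glue_right",.006),("tidy",0)]:
    for d in place_of(c,n): print(c,n,round(d['conf'],2),d['xy'],ray(c,d['xy'],z))
print(ray("top",(320,240),0),ray("top",(0,300),0),ray("top",(370,300),0),ray('top',(180,65),.0))
E
```

```text
top campos [ 0.3914 -0.1341  0.9214]
scene campos [0.0471 0.59   0.5377]
top long_marker 0.81 [320.0, 211.1] [ 0.5687 -0.1278  0.014 ]
top long_marker 0.76 [202.7, 257.1] [0.4891 0.0815 0.014 ]
top long_marker 0.68 [291.1, 215.3] [ 0.5619 -0.0759  0.014 ]
top glue_left 0.75 [390.1, 248.1] [ 0.5009 -0.2521  0.006 ]
top glue_right 0.62 [420.9, 289.4] [ 0.4266 -0.3041  0.006 ]
top glue_right 0.53 [418.6, 252.2] [ 0.4927 -0.3027  0.006 ]
top tidy 0.62 [402.7, 252.5] [ 0.4933 -0.2753  0.    ]
scene long_marker 0.84 [283.9, 264.8] [ 0.551  -0.1111  0.014 ]
scene glue_right 0.88 [404.3, 238.3] [ 0.4191 -0.3033  0.006 ]
scene tidy 0.75 [358.6, 237.8] [ 0.4972 -0.2753  0.    ]
[ 0.5184 -0.127   0.    ] [0.4192 0.4467 0.    ] [ 0.4094 -0.2142  0.    ] [0.8584 0.1343 0.    ]
```

View pics/t1.png

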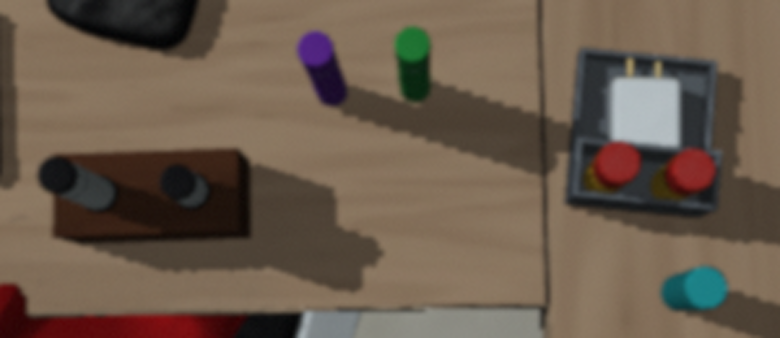

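View pics/s1.png

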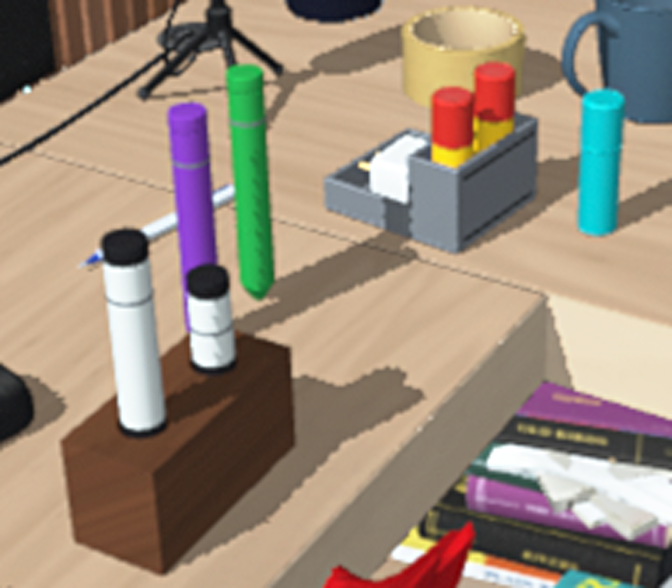

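```bash
cat >> h.py <<'E'
def tri(obs):
    A=[];b=[]
    for c,uv in obs:
        K,R,t,_=cam(c);C=-R.T@t;d=R.T@np.linalg.solve(K,np.array([uv[0],uv[1],1.]));d/=np.linalg.norm(d)
        M=np.eye(3)-np.outer(d,d);A.append(M);b.append(M@C)
    A=np.array(A);X=np.linalg.solve(A.sum(0),np.array(b).sum(0))
    return X,[np.linalg.norm(m@X-bb) for m,bb in zip(A,b)]
def cyl(c,x,y,z0,z1,r,lean=(0,0)):
    a=np.linspace(0,2*np.pi,40)
    P=[[x+r*np.cos(t),y+r*np.sin(t),z] for z in(z0,z1) for t in a]
    return proj(c,P)
E
python3 - <<'E'
from h import *
np.set_printoptions(precision=4,suppress=True)
# from crops
T=lambda u,v:(160+u/2.6,180+v/2.6); S=lambda u,v:(190+u/2.8,160+v/2.8)
print('long top',tri([("top",T(60,175)),("scene",S(125,245))]),ray("top",T(60,175),.164),ray("scene",S(125,245),.164))
print('short top',tri([("top",T(178,183)),("scene",S(207,281))]))
print('gL',tri([("top",T(617,165)),("scene",S(453,99))]),ray("top",T(617,165),.098),ray("scene",S(453,99),.098))
print('gR',tri([("top",T(691,171)),("scene",S(495,75))]),ray("top",T(691,171),.098),ray("scene",S(495,75),.098))
print('purple',tri([("top",T(315,48)),("scene",S(188,112))]))
print('green',tri([("top",T(412,43)),("scene",S(244,75))]))
print('cloth',tri([("top",(160,292)),("scene",(355,350))]))
print('cloth',tri([("top",(160,292)),("scene",(272,375))]))
E
```

```text
long top (array([0.4895, 0.0774, 0.1585]), [np.float64(0.0009220993751498734), np.float64(0.0009220993751498559)]) [0.488  0.0753 0.164 ] [0.4841 0.085  0.164 ]
short top (array([0.4899, 0.0187, 0.1085]), [np.float64(0.001004209849471719), np.float64(0.0010042098494716732)])
gL (array([ 0.4984, -0.2522,  0.0946]), [np.float64(0.0008096298004186821), np.float64(0.0008096298004187253)]) [ 0.4972 -0.2521  0.098 ] [ 0.4957 -0.2456  0.098 ]
gR (array([ 0.4936, -0.2984,  0.0936]), [np.float64(0.00027342310612450574), np.float64(0.00027342310612458613)]) [ 0.4928 -0.2977  0.098 ] [ 0.4894 -0.2896  0.098 ]
purple (array([ 0.5634, -0.0694,  0.1475]), [np.float64(5.184389570515153e-05), np.float64(5.184389570519829e-05)])
green (array([ 0.5659, -0.1266,  0.1462]), [np.float64(0.00020895002945998784), np.float64(0.00020895002946002118)])
cloth (array([0.3684, 0.1097, 0.0818]), [np.float64(0.06157936291970013), np.float64(0.061579362919700294)])
cloth (array([0.4149, 0.142 , 0.0329]), [np.float64(0.014742804949875832), np.float64(0.014742804949875963)])
```

```bash
python3 - <<'E'
from h import *
np.set_printoptions(precision=4,suppress=True)
T=lambda u,v:(160+u/2.6,180+v/2.6)
for n,p in dict(nl=(568,204),nr=(716,212),fl=(575,138),fr=(720,150)).items(): print(n,ray("top",T(*p),.06))
for n,p in dict(bl=(55,155),br=(240,150),nl=(55,237),nr=(240,237)).items(): print('block',n,ray("top",T(*p),.062))
q=get_obs()['q'];print(q)
E
```

```text
nl [ 0.4772 -0.2251  0.06  ]
nr [ 0.4706 -0.3202  0.06  ]
fl [ 0.5202 -0.2309  0.06  ]
fr [ 0.5109 -0.3246  0.06  ]
block bl [0.5142 0.1071 0.062 ]
block br [ 0.5156 -0.0132  0.062 ]
block nl [0.4608 0.1059 0.062 ]
block nr [ 0.459  -0.0134  0.062 ]
[-1.4231  0.477   0.0224  1.5554 -0.0115  1.1093 -0.0831]
```

move_arm([
  {"fingers":85,"translation":[50,-40,0],"turn":0.1},
  {"fingers":85,"translation":[50,-40,0],"turn":0.1},
  {"fingers":85,"translation":[50,-45,0],"turn":0.056},
  {"fingers":85,"translation":[50,-45,10],"turn":0},
  {"fingers":70,"translation":[30,-55,20],"turn":0},
  {"fingers":70,"translation":[20,-55,20],"turn":0},
  {"fingers":60,"translation":[0,-60,0],"turn":0},
  {"fingers":60,"translation":[0,-60,0],"turn":0},
  {"fingers":60,"translation":[0,-60,0],"turn":0},
  {"fingers":60,"translation":[0,-60,0],"turn":0},
])

```text
t: 2.5
eef_pos: [0.4092, 0.1426, 0.2798]
tool_rot: [0.0, 0.707, 0.707, 0.001]
contact_force: [1.8, -0.0, 0.5]
gripper_width: 0.7
```

```bash
python3 - <<'E'
from h import *
np.set_printoptions(precision=4,suppress=True)
print(get_obs()['eef_pos'])
K,R,t,k=cam('wrist');print(-R.T@t,R[2])
im=read_camera('wrist')
for c in [(.488,.0755,.014,.164,.011),(.489,.0165,.014,.114,.011)]:
    for p in cyl('wrist',*c): cv2.circle(im,tuple(int(round(v)) for v in p),1,(0,255,0),-1)
cv2.imwrite('pics/w1.png',im)
E
```

```text
[0.4092 0.1426 0.2798]
[0.337  0.1409 0.4227] [ 0.2863  0.0007 -0.9581]
```

View pics/w1.png

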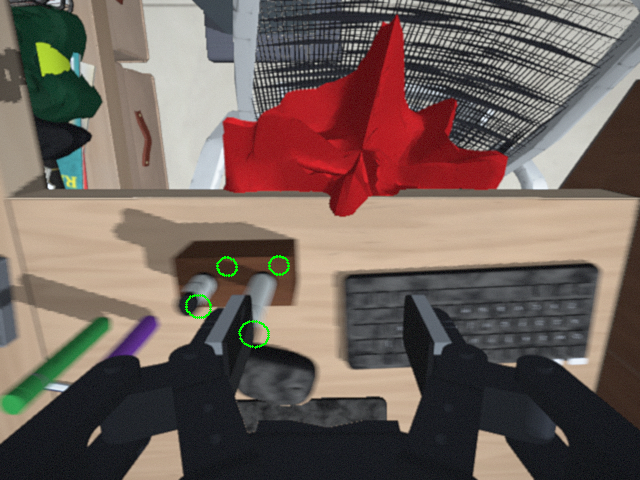

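move_arm([
  {"fingers":60,"translation":[0,-50,0],"turn":0},
  {"fingers":60,"translation":[0,-17,0],"turn":0},
  {"fingers":60,"translation":[0,0,0],"turn":0},
])

```text
t: 2.92
eef_pos: [0.4094, 0.0772, 0.2797]
tool_rot: [-0.0, 0.708, 0.706, 0.0]
contact_force: [-0.6, 1.9, 0.3]
gripper_width: 0.702
```

```bash
python3 - <<'E'
from h import *
np.set_printoptions(precision=4,suppress=True)
print(get_obs()['eef_pos'])
im=read_camera('wrist');cv2.imwrite('pics/w2raw.png',im)
for c in [(.488,.0755,.014,.164,.011),(.489,.0165,.062,.114,.011)]:
    for p in cyl('wrist',*c): cv2.circle(im,tuple(int(round(v)) for v in p),1,(0,255,0),-1)
crop(im,0,150,190,500,430,2.2,'pics/w2.png')
for d in place_of('wrist','long_marker'): print(d['conf'],d['xy'],ray('wrist',d['xy'],.014))
E
```

```text
[0.4094 0.0772 0.2797]
0.91 [331.2, 263.0] [0.4868 0.0817 0.014 ]
0.63 [160.6, 320.1] [ 0.5591 -0.1207  0.014 ]
```

View pics/w2.png

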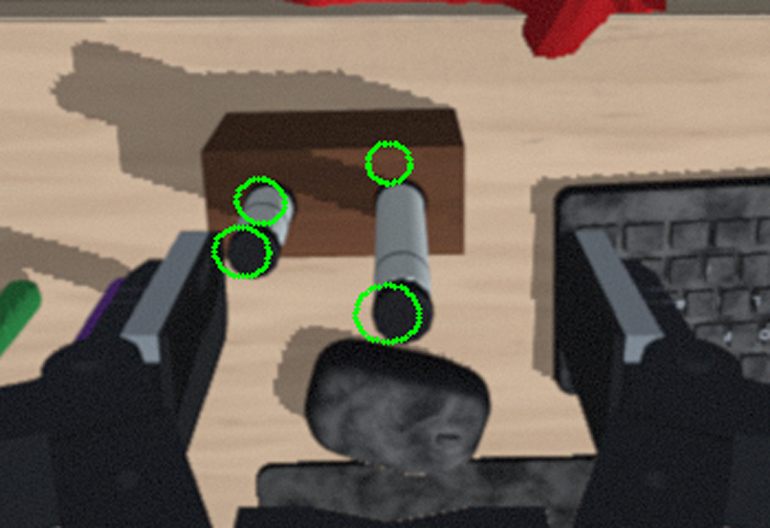

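move_arm([
  {"fingers":60,"translation":[40,2,0],"turn":0},
  {"fingers":60,"translation":[38,1,0],"turn":0},
  {"fingers":60,"translation":[0,0,-30],"turn":0},
  {"fingers":60,"translation":[0,0,-30],"turn":0},
  {"fingers":60,"translation":[0,0,0],"turn":0},
])

```text
t: 3.65
eef_pos: [0.4858, 0.0818, 0.2175]
tool_rot: [-0.001, 0.706, 0.708, -0.002]
contact_force: [-0.5, -0.5, 0.8]
gripper_width: 0.703
```

```bash
python3 - <<'E'
from h import *
np.set_printoptions(precision=4,suppress=True)
print(get_obs()['eef_pos'])
im=read_camera('wrist')
for c in [(.488,.0795,.062,.164,.011),(.489,.02,.062,.114,.011)]:
    for p in cyl('wrist',*c): cv2.circle(im,tuple(int(round(v)) for v in p),1,(0,255,0),-1)
crop(im,0,150,190,500,480,2,'pics/w3.png')
E
```

```text
[0.4858 0.0818 0.2175]
```

View pics/w3.png

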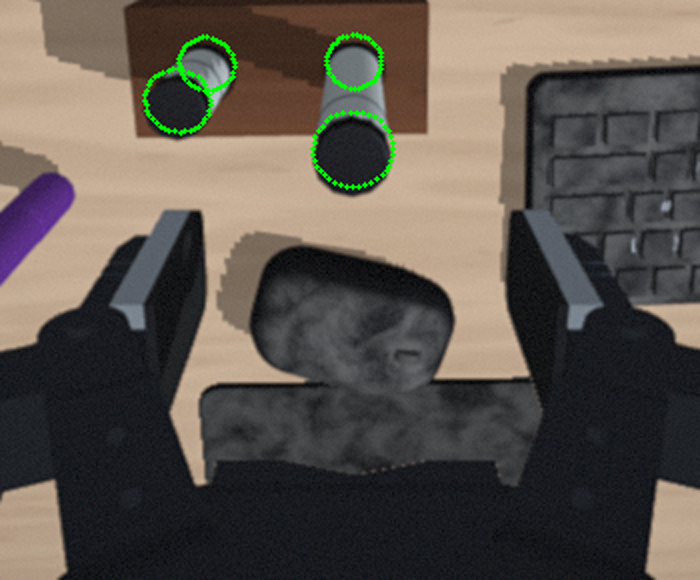

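move_arm([
  {"fingers":60,"translation":[4,-2,-30],"turn":0},
  {"fingers":60,"translation":[0,0,-30],"turn":0},
  {"fingers":60,"translation":[0,0,-29],"turn":0},
  {"fingers":60,"translation":[0,0,0],"turn":0},
  {"fingers":40,"translation":[0,0,0],"turn":0},
  {"fingers":10,"translation":[0,0,0],"turn":0},
  {"fingers":10,"translation":[0,0,0],"turn":0},
  {"fingers":10,"translation":[0,0,0],"turn":0},
  {"fingers":10,"translation":[0,0,0],"turn":0},
], newtons=40)

```text
t: 4.82
eef_pos: [0.4927, 0.0792, 0.132]
tool_rot: [0.0, 0.707, 0.707, 0.002]
contact_force: [-0.5, 0.3, 7.2]
gripper_width: 0.24
```

```bash
python3 - <<'E'
from h import *
o=get_obs();print(o['eef_pos'],o['contact_force'],o['torque'],o['gripper_width'])
crop(read_camera('wrist'),0,150,130,500,480,1.7,'pics/w4.png')
crop(read_camera('scene'),0,150,130,400,380,2.3,'pics/s4.png')
E
```

```text
[0.49265048 0.07920442 0.1319754 ] [-0.53539901  0.32539755  7.16788068] [ 0.31800471  0.11972292 -0.02942484] 0.24030019152041648
```

View pics/w4.png

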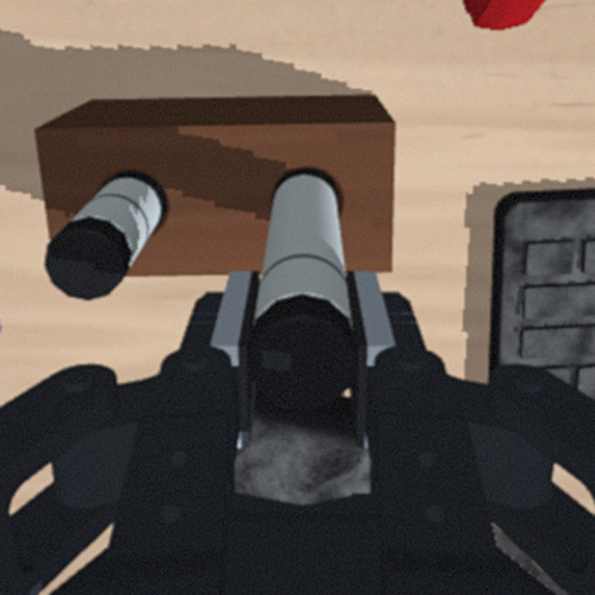

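View pics/s4.png

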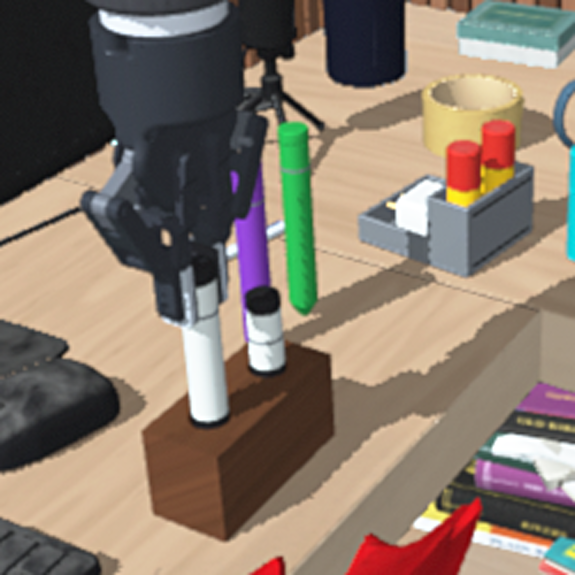

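move_arm([
  {"fingers":10,"translation":[0,0,15],"turn":0},
  {"fingers":10,"translation":[0,0,25],"turn":0},
  {"fingers":10,"translation":[0,0,30],"turn":0},
  {"fingers":10,"translation":[0,0,30],"turn":0},
  {"fingers":10,"translation":[0,0,20],"turn":0},
  {"fingers":10,"translation":[0,0,0],"turn":0},
])

```text
t: 5.68
eef_pos: [0.4922, 0.0785, 0.2525]
tool_rot: [0.001, 0.707, 0.707, 0.002]
contact_force: [-0.1, -0.6, -0.5]
gripper_width: 0.241
```

```bash
python3 - <<'E'
from h import *
o=get_obs();print(o['eef_pos'],o['contact_force'],o['torque'],o['gripper_width'])
crop(read_camera('wrist'),0,100,80,540,480,1.7,'pics/w5.png')
crop(read_camera('scene'),0,150,50,400,380,2,'pics/s5.png')
E
```

```text
[0.49216186 0.07849906 0.25250366] [-0.09883145 -0.62811092 -0.54778883] [ 0.00467343  0.00276391 -0.03534031] 0.2412992070419244
```

View pics/w5.png

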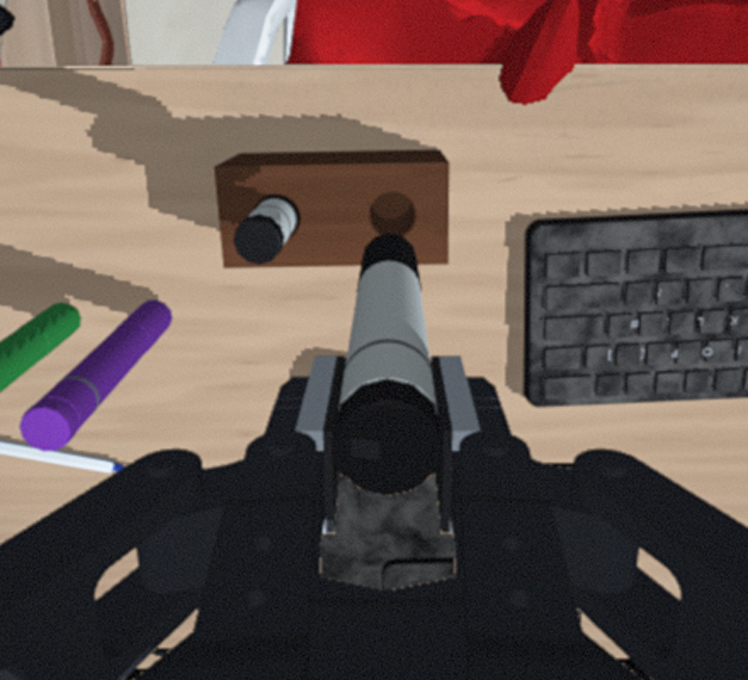

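View pics/s5.png

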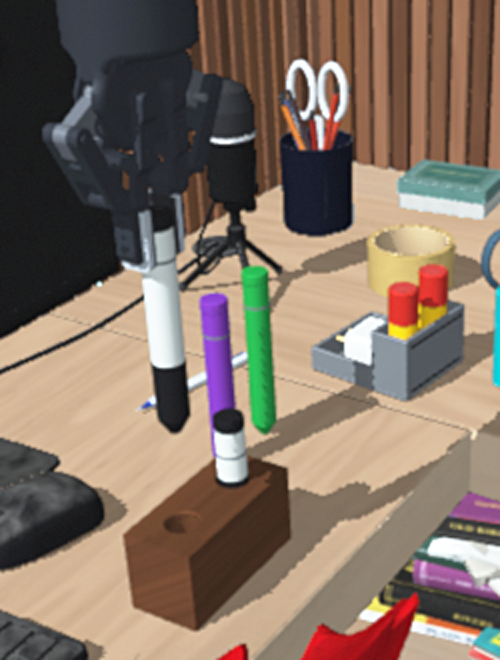

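The marker is out of its hole and held: scene crop shows its tapered end pointing down at crop (172,425), with the hole empty. Next I check its tilt and offset in the hand.

```bash
python3 - <<'E'
from h import *
o=get_obs();print(o['t'],o['eef_pos'],o['gripper_width'])
im=read_camera('wrist');im2=read_camera('scene')
for X in [(.490,.0785)]:
  for n,I in(('wrist',im),('scene',im2)):
    for c in [(*X,.1345,.1346,.004),(*X,.1465,.2845,.011)]:
      for p in cyl(n,*c): cv2.circle(I,tuple(int(round(v)) for v in p),1,(0,255,0),-1)
crop(im,0,220,180,420,400,3,'pics/w6.png')
crop(im2,0,190,120,300,300,3.3,'pics/s6.png')
E
```

```text
5.775 [0.49084823 0.07831817 0.25028623] 0.2408043968309473
```

View pics/w6.png

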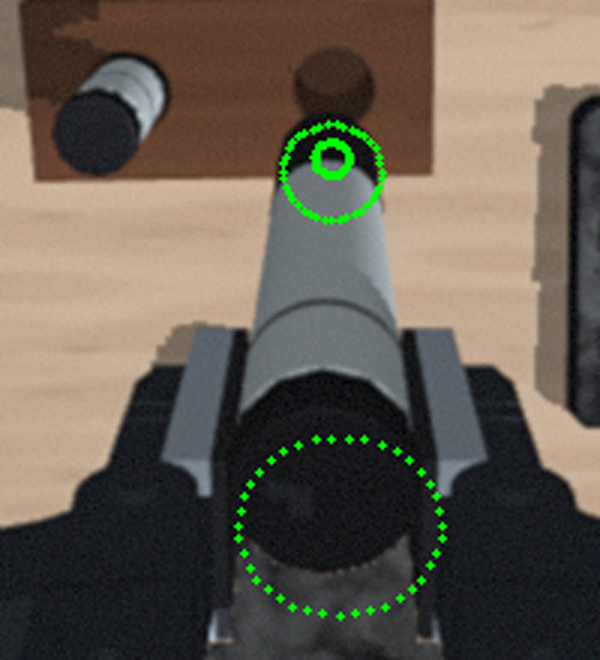

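View pics/s6.png

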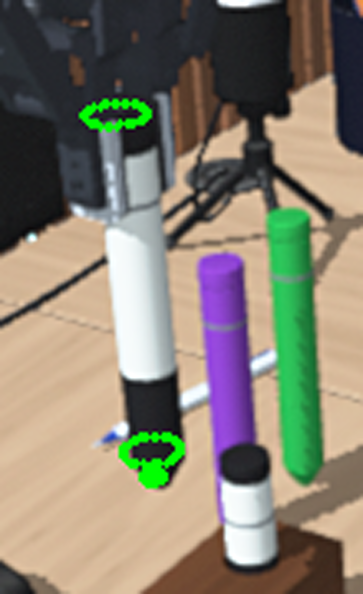

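move_arm([
  {"fingers":10,"translation":[0,-30,0],"turn":0},
  {"fingers":10,"translation":[0,-50,0],"turn":0},
  {"fingers":10,"translation":[0,-50,0],"turn":-0.03},
  {"fingers":10,"translation":[0,-50,0],"turn":-0.03},
  {"fingers":10,"translation":[0,-50,0],"turn":-0.03},
  {"fingers":10,"translation":[2,-50,0],"turn":0},
  {"fingers":10,"translation":[2,-40,0],"turn":0},
  {"fingers":10,"translation":[1,-31,0],"turn":0},
  {"fingers":10,"translation":[0,0,0],"turn":0},
  {"fingers":10,"translation":[0,0,0],"turn":0},
])

```text
t: 7.12
eef_pos: [0.496, -0.2715, 0.2496]
tool_rot: [-0.001, 0.738, 0.675, -0.0]
contact_force: [0.6, 1.1, 0.5]
gripper_width: 0.24
```

```bash
python3 - <<'E'
from h import *
o=get_obs();print(o['t'],o['eef_pos'],o['tool_rot'],o['contact_force'],o['gripper_width'])
im=read_camera('wrist');im2=read_camera('scene');im3=read_camera('top')
crop(im,0,160,120,480,400,2.3,'pics/w7.png')
crop(im2,0,300,60,440,260,3,'pics/s7.png')
crop(im3,0,340,180,480,310,4,'pics/t7.png')
E
```

```text
7.125 [ 0.49601347 -0.27150902  0.24960193] [-9.44911416e-04  7.37992783e-01  6.74807876e-01 -3.00139411e-04] [0.61908159 1.06778838 0.49687221] 0.2401225915000281
```

View pics/w7.png

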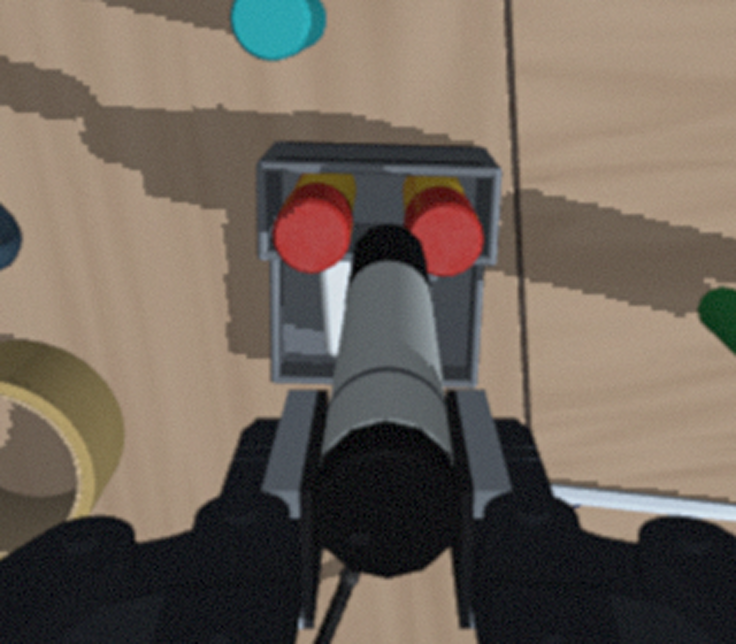

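View pics/s7.png

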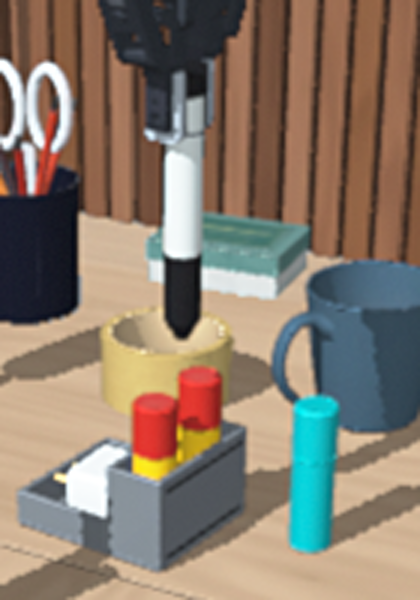

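View pics/t7.png

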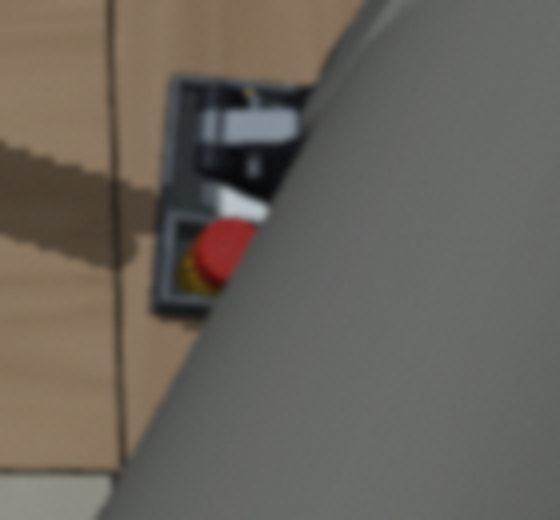

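```bash
python3 - <<'E'
from h import *
np.set_printoptions(precision=4,suppress=True)
W=lambda u,v:(160+u/2.3,120+v/2.3)
print(get_obs()['eef_pos'])
a=ray('wrist',W(313,237),.098);b=ray('wrist',W(445,240),.098);print('glues',a,b,(a+b)/2,(b-a))
# outer rim near corners, right/left
a=ray('wrist',W(260,163),.06);b=ray('wrist',W(498,171),.06);print('near rim',a,b,(a+b)/2,b-a, np.linalg.norm(b-a))
a=ray('wrist',W(261,258),.06);b=ray('wrist',W(497,265),.06);print('far rim',a,b,(a+b)/2,b-a)
im=read_camera('wrist')
def draw(cx,cy,yaw,col):
    R=np.array([[np.cos(yaw),-np.sin(yaw)],[np.sin(yaw),np.cos(yaw)]])
    for hx,hy in((.0155,.043),(.0195,.047)):
        P=[[*(R@[sx*hx,sy*hy]+[cx,cy]),.06] for sx,sy in((1,1),(1,-1),(-1,-1),(-1,1))]
        cv2.polylines(im,[np.round(proj('wrist',P)*8).astype(np.int32)],True,col,1,cv2.LINE_AA,3)
draw(.496,-.273,-.12,(0,255,0))
p=get_obs()['eef_pos']
crop(im,0,220,150,400,260,4,'pics/w8.png')
E
```

```text
[ 0.4965 -0.271   0.2502]
glues [ 0.4963 -0.2975  0.098 ] [ 0.5014 -0.2522  0.098 ] [ 0.4988 -0.2748  0.098 ] [0.0051 0.0453 0.    ]
near rim [ 0.4749 -0.3184  0.06  ] [ 0.486  -0.2283  0.06  ] [ 0.4804 -0.2733  0.06  ] [0.0111 0.09   0.    ] 0.09071625560737333
far rim [ 0.5121 -0.3228  0.06  ] [ 0.5232 -0.2307  0.06  ] [ 0.5177 -0.2767  0.06  ] [0.0111 0.0921 0.    ]
```

View pics/w8.png

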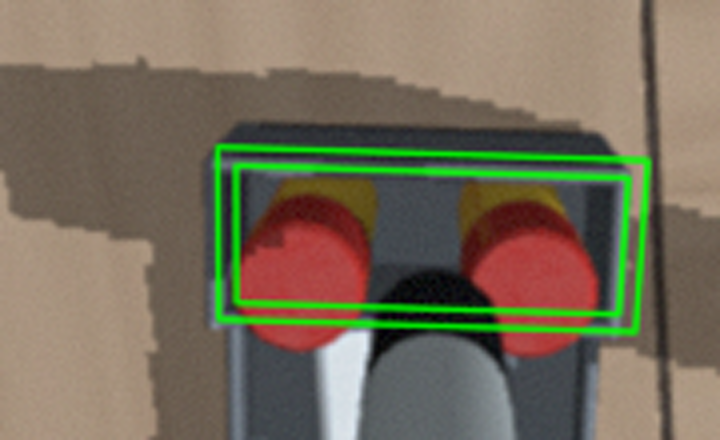

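move_arm([
  {"fingers":10,"translation":[4,-4,0],"turn":-0.03},
  {"fingers":10,"translation":[0,0,-14],"turn":0},
  {"fingers":10,"translation":[0,0,-14],"turn":0},
  {"fingers":10,"translation":[0,0,0],"turn":0},
  {"fingers":10,"translation":[0,0,0],"turn":0},
])

```text
t: 7.95
eef_pos: [0.5002, -0.2766, 0.2224]
tool_rot: [-0.0, 0.748, 0.663, -0.0]
contact_force: [-0.3, -0.2, -0.4]
gripper_width: 0.242
```

```bash
python3 - <<'E'
from h import *
o=get_obs();print(o['t'],o['eef_pos'],o['tool_rot'],o['contact_force'],o['gripper_width'])
im=read_camera('wrist');im2=read_camera('scene')
crop(im,0,210,120,430,400,2.1,'pics/w9.png')
crop(im2,0,310,130,410,250,5,'pics/s9.png')
E
```

```text
7.95 [ 0.50024574 -0.27657497  0.22238096] [-9.34689617e-05  7.48233356e-01  6.63435617e-01 -1.35226182e-04] [-0.34355477 -0.23091135 -0.42554578] 0.24182247262129916
```

View pics/w9.png

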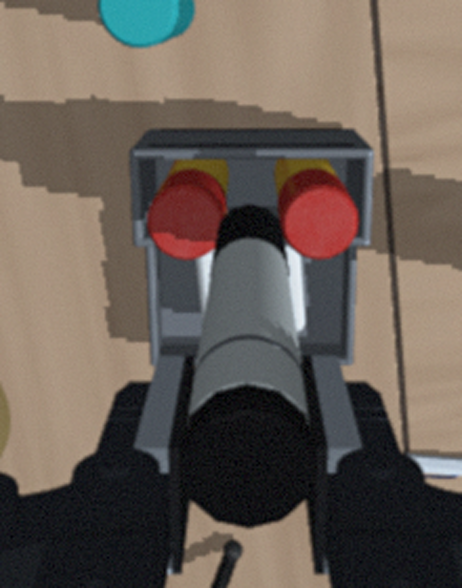

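View pics/s9.png

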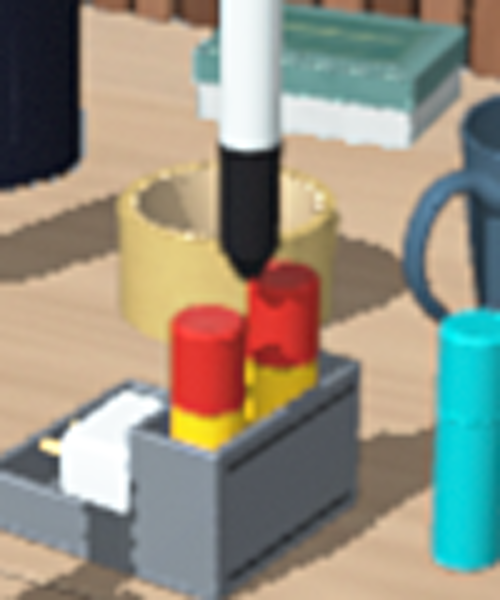

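move_arm([
  {"fingers":10,"translation":[0,1,-5],"turn":0},
  {"fingers":10,"translation":[0,0,-5],"turn":0},
  {"fingers":10,"translation":[0,0,-4],"turn":0},
  {"fingers":10,"translation":[0,0,-4],"turn":0},
  {"fingers":10,"translation":[0,0,-4],"turn":0},
  {"fingers":10,"translation":[0,0,-4],"turn":0},
  {"fingers":10,"translation":[0,0,0],"turn":0},
])

```text
t: 8.93
eef_pos: [0.5001, -0.2754, 0.1961]
tool_rot: [-0.0, 0.748, 0.664, -0.0]
contact_force: [1.0, -0.5, -1.1]
gripper_width: 0.243
```

```bash
python3 - <<'E'
from h import *
o=get_obs();print(o['t'],o['eef_pos'],o['contact_force'],o['torque'],o['gripper_width'])
im=read_camera('wrist');im2=read_camera('scene')
crop(im,0,210,120,430,400,2.1,'pics/w10.png')
crop(im2,0,310,130,410,250,5,'pics/s10.png')
E
```

```text
8.925 [ 0.500085   -0.27536225  0.19610172] [ 1.01509043 -0.50838872 -1.1109105 ] [-0.04247533 -0.02376963  0.04675673] 0.24285977697686081
```

View pics/w10.png

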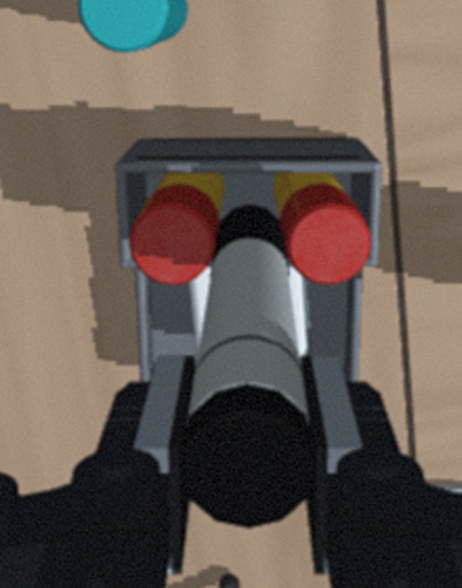

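View pics/s10.png

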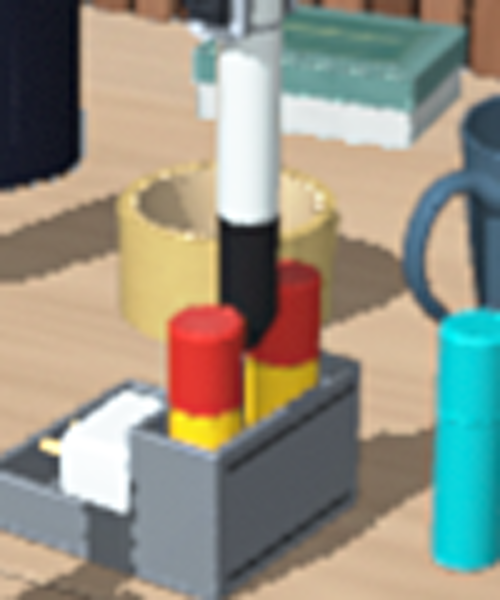

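move_arm([
  {"fingers":10,"translation":[0,0,-4],"turn":0},
  {"fingers":10,"translation":[0,0,-4],"turn":0},
  {"fingers":10,"translation":[0,0,-4],"turn":0},
  {"fingers":10,"translation":[0,0,-4],"turn":0},
  {"fingers":10,"translation":[0,0,-4],"turn":0},
  {"fingers":10,"translation":[0,0,-4],"turn":0},
  {"fingers":10,"translation":[0,0,-4],"turn":0},
  {"fingers":10,"translation":[0,0,-4],"turn":0},
  {"fingers":10,"translation":[0,0,0],"turn":0},
])

```text
t: 10.15
eef_pos: [0.5001, -0.2753, 0.1641]
tool_rot: [-0.0, 0.748, 0.663, -0.0]
contact_force: [0.1, 0.2, 0.2]
gripper_width: 0.239
```

```bash
python3 - <<'E'
from h import *
o=get_obs();print(o['t'],o['eef_pos'],o['contact_force'],o['torque'],o['gripper_width'])
im=read_camera('wrist');im2=read_camera('scene')
crop(im,0,210,120,430,400,2.1,'pics/w11.png')
crop(im2,0,310,130,410,250,5,'pics/s11.png')
E
```

```text
10.15 [ 0.50008945 -0.27533606  0.16411186] [0.06499531 0.24840147 0.15404887] [-0.08905493  0.02034027 -0.02622226] 0.23947259702520945
```

View pics/w11.png

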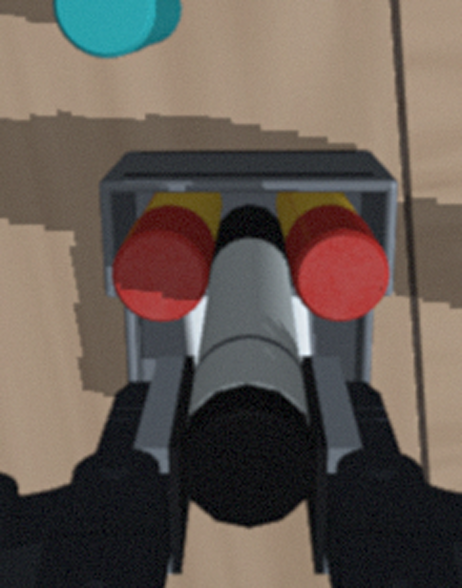

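View pics/s11.png

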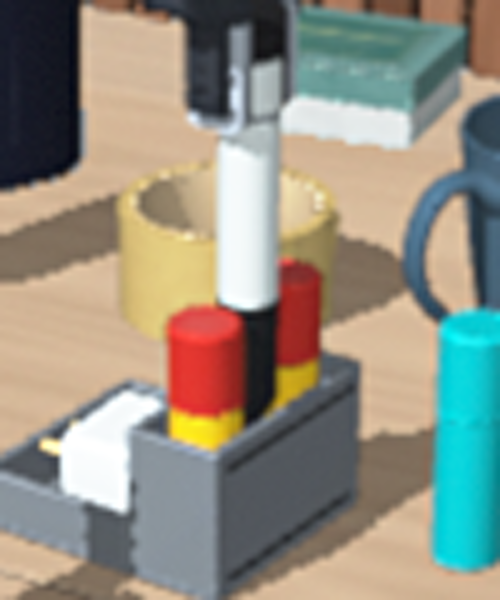

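move_arm([
  {"fingers":10,"translation":[0,0,-4],"turn":0},
  {"fingers":10,"translation":[0,0,-4],"turn":0},
  {"fingers":10,"translation":[0,0,-4],"turn":0},
  {"fingers":10,"translation":[0,0,-4],"turn":0},
  {"fingers":10,"translation":[0,0,-4],"turn":0},
  {"fingers":10,"translation":[0,0,-4],"turn":0},
  {"fingers":10,"translation":[0,0,-4],"turn":0},
  {"fingers":10,"translation":[0,0,-4],"turn":0},
  {"fingers":10,"translation":[0,0,0],"turn":0},
])

```text
t: 11.38
eef_pos: [0.5001, -0.2754, 0.1321]
tool_rot: [-0.0, 0.748, 0.663, -0.0]
contact_force: [-0.5, -0.5, 0.7]
gripper_width: 0.238
```

move_arm([
  {"fingers":10,"translation":[0,0,-1],"turn":0},
  {"fingers":10,"translation":[0,0,-1],"turn":0},
  {"fingers":10,"translation":[0,0,-1],"turn":0},
  {"fingers":10,"translation":[0,0,-1],"turn":0},
  {"fingers":10,"translation":[0,0,0],"turn":0},
])

```text
t: 12.0
eef_pos: [0.5003, -0.2755, 0.1284]
tool_rot: [-0.0, 0.748, 0.664, -0.0]
contact_force: [0.3, 0.6, -0.2]
gripper_width: 0.238
```

move_arm([
  {"fingers":10,"translation":[0,0,-1],"turn":0},
  {"fingers":10,"translation":[0,0,-1],"turn":0},
  {"fingers":10,"translation":[0,0,-1],"turn":0},
  {"fingers":10,"translation":[0,0,0],"turn":0},
])

```text
t: 12.5
eef_pos: [0.5002, -0.2755, 0.1254]
tool_rot: [-0.0, 0.748, 0.663, -0.0]
contact_force: [-0.1, 1.6, -1.4]
gripper_width: 0.243
```

move_arm([
  {"fingers":10,"translation":[0,0,-1],"turn":0},
  {"fingers":10,"translation":[0,0,-1],"turn":0},
  {"fingers":10,"translation":[0,0,0],"turn":0},
])

```text
t: 12.88
eef_pos: [0.5008, -0.2757, 0.1241]
tool_rot: [0.0, 0.748, 0.664, 0.0]
contact_force: [-0.8, 0.1, 4.5]
gripper_width: 0.239
```

```bash
python3 - <<'E'
from h import *
o=get_obs();print(o['t'],o['eef_pos'],o['contact_force'],o['torque'],o['gripper_width'])
im=read_camera('wrist');im2=read_camera('scene')
crop(im,0,210,120,430,400,2.1,'pics/w12.png')
crop(im2,0,310,130,410,250,5,'pics/s12.png')
E
```

```text
12.875 [ 0.5008274  -0.2756908   0.12410944] [-0.78803644  0.1383024   4.46469326] [0.25158289 0.14891635 0.00439113] 0.2391691870470354
```

View pics/s12.png

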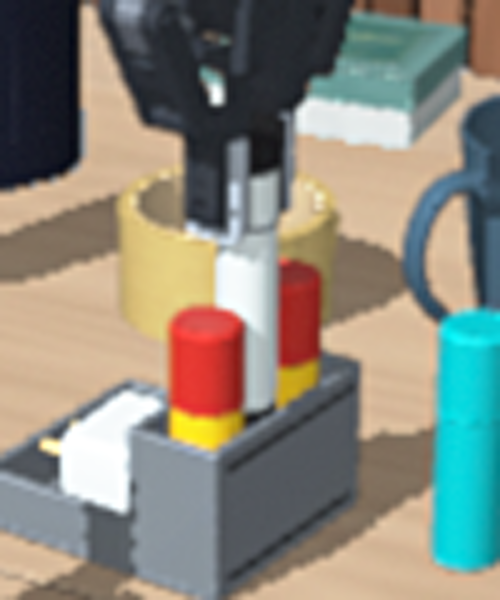

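View pics/w12.png

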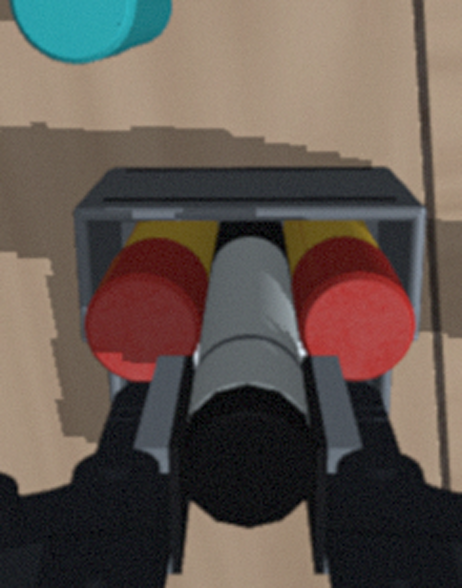

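move_arm([
  {"fingers":24,"translation":[0,0,0],"turn":0},
  {"fingers":28,"translation":[0,0,0],"turn":0},
  {"fingers":34,"translation":[0,0,0],"turn":0},
  {"fingers":42,"translation":[0,0,0],"turn":0},
  {"fingers":50,"translation":[0,0,0],"turn":0},
  {"fingers":50,"translation":[0,0,0],"turn":0},
], newtons=20)

```text
t: 13.72
eef_pos: [0.5003, -0.2755, 0.1235]
tool_rot: [-0.0, 0.748, 0.663, -0.0]
contact_force: [0.0, -0.3, -0.1]
gripper_width: 0.584
```

```bash
python3 - <<'E'
from h import *
o=get_obs();print(o['t'],o['eef_pos'],o['contact_force'],o['gripper_width'])
im=read_camera('wrist')
crop(im,0,160,120,480,440,1.8,'pics/w13.png')
E
```

```text
13.725 [ 0.50030314 -0.27547383  0.12347914] [ 0.02976232 -0.30456163 -0.05051663] 0.5838441409848651
```

View pics/w13.png

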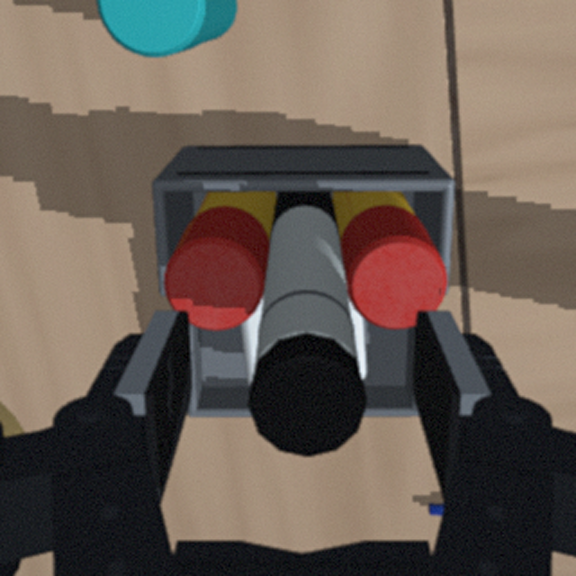

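The marker stands free between the two glue sticks. Now raise the gripper straight up and back off.

move_arm([
  {"fingers":50,"translation":[0,0,10],"turn":0},
  {"fingers":50,"translation":[0,0,20],"turn":0},
  {"fingers":50,"translation":[0,0,35],"turn":0},
  {"fingers":50,"translation":[0,0,40],"turn":0},
  {"fingers":50,"translation":[0,40,30],"turn":0},
  {"fingers":50,"translation":[0,50,0],"turn":0},
  {"fingers":50,"translation":[0,50,0],"turn":0},
  {"fingers":50,"translation":[0,40,0],"turn":0},
  {"fingers":50,"translation":[0,0,0],"turn":0},
  {"fingers":50,"translation":[0,0,0],"turn":0},
])

```text
t: 15.02
eef_pos: [0.5003, -0.0962, 0.259]
tool_rot: [0.0, 0.748, 0.663, 0.0]
contact_force: [0.3, -0.3, 0.4]
gripper_width: 0.586
```

```bash
python3 - <<'E'
from h import *
o=get_obs();print(o['t'],o['eef_pos'],o['contact_force'],o['gripper_width'])
crop(read_camera('scene'),0,200,60,440,340,2.1,'pics/s14.png')
crop(read_camera('top'),0,170,180,460,310,2.6,'pics/t14.png')
E
```

```text
15.025 [ 0.50034449 -0.09622586  0.25904075] [ 0.28043349 -0.25531653  0.38800289] 0.5858606217148812
```

View pics/s14.png

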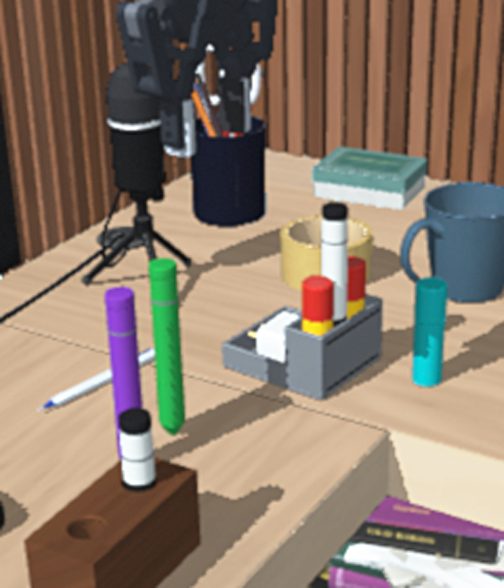

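View pics/t14.png

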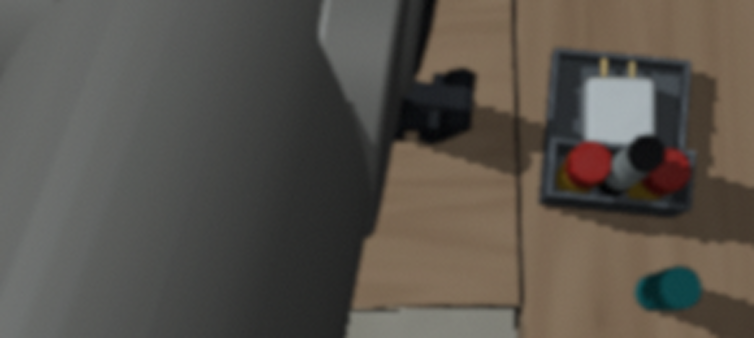

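The scene crop shows the marker at (335,265) standing upright between the two red caps at (317,295) and (350,285). The short marker and the look-alikes haven't moved. Handing in.

```bash
python3 -c "
from station import *
print(hand_in())"
```

```text
the job is handed in; nothing more can be done
None
```

The long white marker is now standing in the tidy's tall slot, between the two glue sticks, and the job is handed in at about 15 s.

- **Lift:** I gripped it near the top and lifted it straight out of the block.
- **Insertion:** I lowered it tapered end down midway between the glue sticks, which moved apart evenly. I held it until it reached the slot floor. The tool stopped at z ≈ 0.124 m, as predicted, with about 4.5 N of upward force.
- **Release:** I opened the jaws and raised the gripper straight up, clear of everything.

**Last checks:** the final scene and top pictures show the marker and both glue sticks standing, with the marker in the middle. The short marker and the green, purple and turquoise look-alikes were not touched. Contact force was about zero after release.

**Disagreements:**
- The cameras differed by up to about 10 mm on the marker's position in the block. I used the close wrist view for the grasp and camera-to-camera differences for placing it.
- The jaws closed to about 20.5 mm on the marker, against the stated 22 mm.

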